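# Level the board platform and hold it level

### The job

Set the blue spirit level, vial up, into the pocket on the tilted board platform and let go of it (set it down, do not drop it). Then push the orange levelling knob down against its spring and only then turn it until the bubble rests between the two black lines of the vial. Finish while still gripping the knob and keeping it pressed down with the bubble centred; do not let go at the end, and leave the other things on the bench where they are.

Things in the scene. Friction and masses are not known exactly. Their poses are not given: they have to be found in the camera images.
- level: blue bar spirit level 130 mm long (its x), 30 wide (y), about 0.22 kg, upright on the bench, green vial on top. Its ends are 28 mm high over 24 mm of length; between them the solid bar is 22 mm high, the vial and bubble reach 27. Origin: centre of its underside. Grip it across its 30 mm width. Both ends are alike: it may go into the pocket either way round
- bubble (a joint): place of the white bubble (12 mm long) along the level's x axis, given as an angle on the vial's 0.5 m arc: rad x 0.5 = m from the middle of the vial, limits +-0.06 rad = +-30 mm, 0 = centred, + towards the level's +x end. It runs to the higher end, and equals the tilt once settled (about 1 s). Two black lines stand 10 mm either side of the middle: the bubble is between them within +-0.008 rad
- pocket (a point): centre of the pocket's floor on top of the grey platform, about 50 mm above the bench. z: the platform's upward normal; y: along the pocket, towards the orange knob; x: across. Inside it is 134 mm long (y), 36 mm wide (x), 5 mm deep, between black rails 6 mm thick; the side rails are missing over the middle 70 mm, giving the fingers room
- platform_hinge (a point): middle of the platform's hinge, 85 mm from the pocket's centre, at the end away from the knob; the hinge runs along the pocket's x. The platform (120 mm wide) tilts about it; at the start the knob's end is 0.019 to 0.046 rad low
- knob: orange round levelling knob with black flutes, 44 mm across, 24 mm tall, axis vertical, 150 mm from the pocket's centre beyond the platform's end. Origin: centre of its underside when up, 75 mm above the bench (it does not sink with it); below is an 18 mm thick stem, and the platform lies about 20 to 30 mm under it. Grip it from above by its round side at any yaw
- knob_top (a point): centre of the knob's top, 99 mm above the bench when up. Turning clockwise seen from above raises the knob's end of the platform by 0.035 rad per rad (bubble: 0.035 rad, 17.5 mm, per rad). Level lies 0.55 to 1.3 rad clockwise of the start, the end stop 0.8 rad beyond. The knob resists with 0.08 N m, stays where it is left, and does not rise or sink as it turns
- adjuster (a joint): how far the knob is pushed down, m: 0 = up, 0.005 = at its lower stop; a spring lifts it back (1.3 N at the top, 9 N at the bottom); it counts as pressed from 0.003. It turns at any height
- flux_jar: small amber jar with black cap, 48 mm across, 50 mm tall; origin under its centre. A bystander
- solder_spool: grey spool of solder standing on its flange, 56 mm across, 42 mm tall; origin under its centre. A bystander
- screwdriver: screwdriver about 160 mm long lying on the mat. A bystander
- wash_bottle: white bottle with blue cap, 50 mm across, 120 mm tall; origin under its centre. A bystander
- terminal_shell: black open plastic shell 110 x 170 x 30 mm with a green circuit board in it; origin under its centre. A bystander
- screw_tray: red divided tray 90 x 120 x 25 mm; origin under its centre. A bystander
- keycap_block: small black block with six white keys, 60 x 40 x 22 mm; origin under its centre. A bystander

How it is judged:
By the outcome, as a careful person would: the job done as asked, in the order asked, and still so for the second after the job is handed in, while the arm keeps its last pose, push and grip.
It also fails if it takes over 51 s, if anything falls off the work surface, if the arm or the gripper's body presses on something with over 40 N, if the wrist force passes 120 N, or if a joint passes its speed limit or range.

### The arm

A 6-joint arm with a two-finger parallel gripper is mounted at the origin on the work surface. World frame = base frame: x ahead of the robot, y to its left, z up, the work surface at z = 0. Lengths are in mm, angles in rad, forces in N, time in s.
With the tool pointing down it reaches from about 300 to 750 mm from the base axis. Payload 8.5 kg.
Tool frame: the origin (TCP) lies on the mounting face of the last link; the fingertips stand manip.finger_overhang ahead of it and the grasp point (between the pads) lies 155 mm ahead of it (manip.finger_overhang is the distance from the TCP to the fingertips, in mm); z points along the fingers, y is the line along which they close (so a half turn about z gives the same grasp; the last joint's range is limited). The gripper opens to 85 mm and grips with 20 to 120 N. Pads are 22 mm wide; open, the fingers measure 114 mm over their backs; the gripper's body (76 mm by 85 mm) begins 54 mm behind the grasp point. The pads swing forward as they close: fully open they stand 13 mm farther back than shut.
Start: joints at [0.929, 0.381, 1.297, -0, 1.464, -0.215], TCP at [227.668, 500.649, 404.722] pointing down, gripper open.
Joint ranges: [-3.11, 3.11], [-0.89, 2.33], [0.22, 2.48], [-1.42, 4.56], [0.17, 2.85], [-2.88, 2.88]. Speed limits (rad/s): [2.39, 2.39, 3.14, 3.14, 3.14, 3.14].

### API

Orientations are given as a unit quaternion [w, x, y, z].
In Python, from rig import manip gives the robot as it stands. The module is installed in compiled form; this text tells all that it offers.
- The arm moves only by the shell command python3 -m handwheel 'ROWS' [OPENING] [FORCE]. ROWS is JSON, a list of rows, each an object with "offset": the shift along the tool's x, y, z in mm, a list of three; "turn": the turn, a rotation vector about the tool's x, y, z in degrees, a list of three. In form: [{"offset": [dx, dy, dz], "turn": [rx, ry, rz]}, ...]. A call has 1 to 20 rows; each row is the pose to reach, as a shift and turn from the pose commanded when the call began, along the tool's axes at that moment; what a row does not reach only later rows make up. A row lasts 1/10 s, in which the tool goes at most 50 mm and 8.59 degrees, less where a joint would pass 70% of its speed; a pose out of reach is approached as far as the arm can. A call with a gripper value outside its range is refused whole. OPENING is the opening, from 0 (shut) to 1 (fully open), set as the call begins (- or left out, the last holds). The fingers move at their own pace and stop on an object; FORCE is the grip in N (left out, the last holds). Time passes only in rows, so rows that repeat a pose let the fingers close. It gives the time, the measured TCP pose, the force, the opening and the grip force at its end, in the units of the state.
- manip.get_obs(): the state, without advancing time (a new reading comes with each control period).
- manip.capture(name): name is "scene" or "top"; returns a dict with "pixels" (384x512x3 uint8, red, green, blue), "K" (3x3 intrinsics, pixels), "world_to_cam" (4x4, takes a point from world to camera coordinates). Camera axes: x right, y down, z forward; pixel columns grow to the right and rows downward; lengths in mm; the calibration is good to about 2 mm. A picture is of the moment at which its call begins. There is no depth.
- manip.sign_off(): hands the job in; it is judged then, once.
The state is a dict: "time": time; "joint_pos": joint angles; "qvel": joint speeds; "joint_efforts": joint torques, N m; "ee_pos": TCP position; "eef_rot": TCP orientation; "wrist_force": force on the tool from outside, world axes, zero at the start; "ft_torque": the same for the moment, N m; "finger_gap": finger opening in mm; "finger_force": force on a finger pad.
Only numpy, scipy, OpenCV 4.12 (cv2) and the standard library are available. Lean on these libraries where they do the work, as an engineer would, in place of code of your own. Each camera call takes 0.05 s, during which the arm holds its last target. There are 200 camera calls.

## Working session

There is one attempt and no reset: what is moved stays moved. The work goes in short steps, Python scripts to look and compute and a shell command to move; the robot and the scene stay as the last step left them, time stands still between calls to the robot, and variables do not carry over. Pictures are saved under pics/ and viewed, at most 10 in all, crops included, and the job is handed in when it is done.

```bash
mkdir -p pics
python3 - <<'E'
from rig import manip
import cv2
print(manip.finger_overhang, manip.get_obs())
for n in("scene","top"):
    c=manip.capture(n); cv2.imwrite(f"pics/{n}0.png",cv2.resize(c["pixels"][:,:,::-1],(800,600),interpolation=cv2.INTER_CUBIC)); print(c["K"],c["world_to_cam"])
E
```

```text
173.4 {'time': 0.0, 'joint_pos': array([ 9.28701883e-01,  3.81199647e-01,  1.29826811e+00,  1.49654010e-05,
        1.46356683e+00, -2.15309690e-01]), 'qvel': array([-0.00047607,  0.00109182, -0.00051076,  0.00057413, -0.00102629,
        0.00067766]), 'joint_efforts': array([-6.30348695e-04, -4.48467457e+01, -2.31271541e+01, -2.73299238e-04,
        4.80938761e-03,  6.71255452e-05]), 'ee_pos': array([227.64972292, 500.62775854, 404.10715079]), 'eef_rot': array([-3.06464623e-04,  2.11777276e-01,  9.77317689e-01, -6.52630195e-04]), 'wrist_force': array([-0.16947554, -0.57749482,  0.09907428]), 'ft_torque': array([-0.005736  ,  0.00343489, -0.01424512]), 'finger_force': 0.0, 'finger_gap': 85.41231539582908}
[[455.70962063   0.         255.52107682]
 [  0.         455.70962063 187.52055912]
 [  0.           0.           1.        ]] [[-7.65424955e-01  6.43508927e-01 -4.57147494e-03  4.33020018e+02]
 [ 4.88054385e-01  5.75859347e-01 -6.55887894e-01 -3.32126097e+02]
 [-4.19437188e-01 -5.04264090e-01 -7.54844469e-01  1.66674645e+03]
 [ 0.00000000e+00  0.00000000e+00  0.00000000e+00  1.00000000e+00]]
[[412.13230122   0.         255.37687762]
 [  0.         412.13230122 191.01835087]
 [  0.           0.           1.        ]] [[ 5.24184738e-03 -9.99968428e-01  5.97209048e-03 -6.54716940e+01]
 [-9.93169030e-01 -5.90218530e-03 -1.16535153e-01  5.14604675e+02]
 [ 1.16566722e-01 -5.32043583e-03 -9.93168612e-01  1.34769957e+03]
 [ 0.00000000e+00  0.00000000e+00  0.00000000e+00  1.00000000e+00]]
```

View pics/scene0.png

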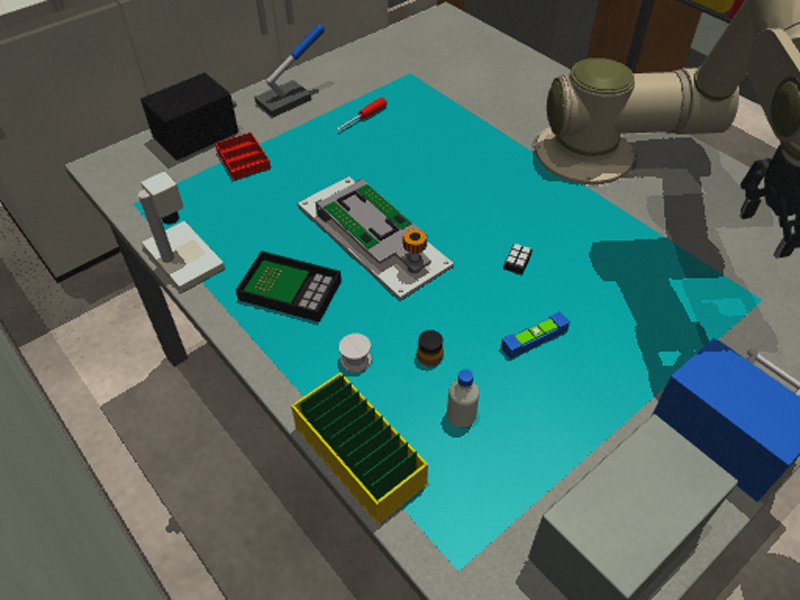

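View pics/top0.png

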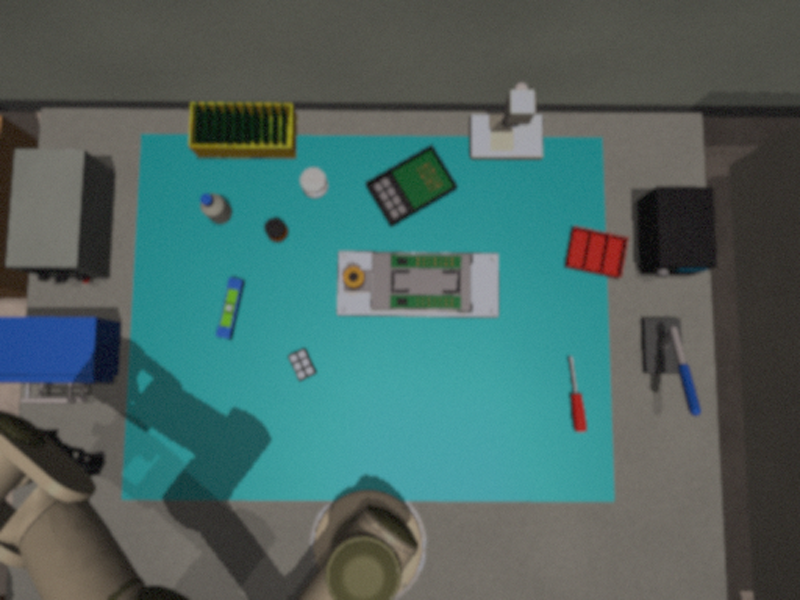

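The scene view shows the level at about (535,335), the platform pocket at (365,217) and the knob at (415,240). In the top view they are at (230,307), (426,282) and (354,276). Next I'll fit the level and knob from colour masks and zoom in on the pocket.

```bash
cat > h.py <<'E'
from rig import manip
import numpy as np, cv2
from scipy.optimize import minimize
def proj(c,P):
    q=np.c_[np.atleast_2d(P),np.ones(len(np.atleast_2d(P)))]@c["world_to_cam"].T; p=q[:,:3]@c["K"].T
    return p[:,:2]/p[:,2:]
def ray(c,u,v,z):
    R=c["world_to_cam"][:3,:3];t=c["world_to_cam"][:3,3]
    o=-R.T@t; d=R.T@np.linalg.inv(c["K"])@[u,v,1]
    return o+d*(z-o[2])/d[2]
def caps(): return {n:manip.capture(n) for n in("scene","top")}
E
python3 - <<'E'
from h import *
C=caps()
roi={"scene":(190,190,380,240),"top":(120,165,170,230)}
M={}
for n,c in C.items():
    hsv=cv2.cvtColor(c["pixels"],cv2.COLOR_RGB2HSV); H,S,V=[hsv[...,i].astype(int) for i in range(3)]
    m=(((H>100)&(H<130)&(S>120))|((H>30)&(H<75)&(S>100)))&(V>50)
    x0,y0,x1,y1={"scene":(310,190,380,240),"top":(130,170,165,225)}[n]
    mm=np.zeros(m.shape,np.float32); mm[y0:y1,x0:x1]=m[y0:y1,x0:x1]; M[n]=mm
    k=((H>5)&(H<22)&(S>150)&(V>90)); x0,y0,x1,y1={"scene":(250,140,280,165),"top":(212,160,240,190)}[n]
    ys,xs=np.nonzero(k[y0:y1,x0:x1]); u,v=(xs.min()+xs.max())/2+x0,(ys.min()+ys.max())/2+y0
    print(n,"level px",mm.sum(),"knob",len(xs),u,v,xs.min()+x0,xs.max()+x0,ys.min()+y0,ys.max()+y0,ray(c,u,v,90))
def cost(p,names=("scene","top")):
    a=p[2];e=0
    X=np.array([[sx*65,sy*15,z] for sx in(-1,1) for sy in(-1,1) for z in(0,28)])
    W=np.c_[p[0]+X[:,0]*np.cos(a)-X[:,1]*np.sin(a),p[1]+X[:,0]*np.sin(a)+X[:,1]*np.cos(a),X[:,2]]
    for n in names:
        s=8;h=cv2.convexHull(((proj(C[n],W)+.5)*s).astype(np.float32)).astype(np.int32)
        # local window
        x0,y0,x1,y1={"scene":(300,180,390,250),"top":(125,165,170,230)}[n]
        I=np.zeros(((y1-y0)*s,(x1-x0)*s),np.float32); cv2.fillConvexPoly(I,h-np.array([x0*s,y0*s]),1)
        I=cv2.resize(I,(x1-x0,y1-y0),interpolation=cv2.INTER_AREA)
        e+=((I-M[n][y0:y1,x0:x1])**2).sum()
    return e
g=ray(C["top"],147,196.5,20); e1=ray(C["top"],150.5,180,20);e2=ray(C["top"],143.5,214,20)
a=np.arctan2(*(e1-e2)[[1,0]])
for names in(("scene","top"),("top",),("scene",)):
    r=minimize(cost,[g[0],g[1],a],args=(names,),method="Nelder-Mead",options=dict(initial_simplex=[[g[0]+i,g[1]+j,a+k] for i,j,k in((0,0,0),(8,0,0),(0,8,0),(0,0,.1))]))
    print(names,r.x,r.fun)
for n,(x0,y0,x1,y1) in {"scene":(185,105,295,195),"top":(205,155,325,210)}.items():
    im=C[n]["pixels"][y0:y1,x0:x1,::-1]; s=min(800/(x1-x0),600/(y1-y0)); s=int(s)
    cv2.imwrite(f"pics/{n}_p.png",cv2.resize(im,None,fx=s,fy=s,interpolation=cv2.INTER_CUBIC)); print(n,s)
E
```

```text
scene level px 510.0 knob 96 265.0 151.0 258 272 146 156 [549.35165544  24.98773362  90.        ]
top level px 277.0 knob 94 226.0 177.0 221 231 171 183 [552.68772584  32.23683442  90.        ]
('scene', 'top') [ 4.96218162e+02  3.02349820e+02 -1.75901658e-01] 257.21630859375
('top',) [ 4.94692471e+02  3.03523353e+02 -1.82208072e-01] 144.767333984375
('scene',) [ 4.97318328e+02  3.01671711e+02 -1.62501531e-01] 104.19384765625
scene 6
top 6
```

View pics/scene_p.png

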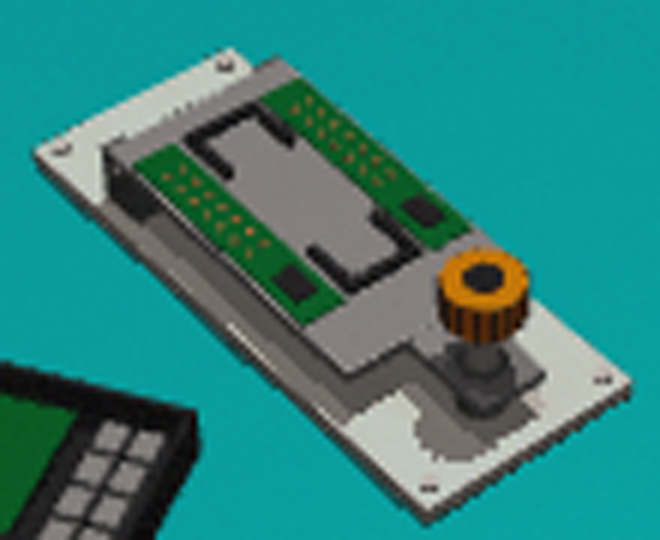

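View pics/top_p.png

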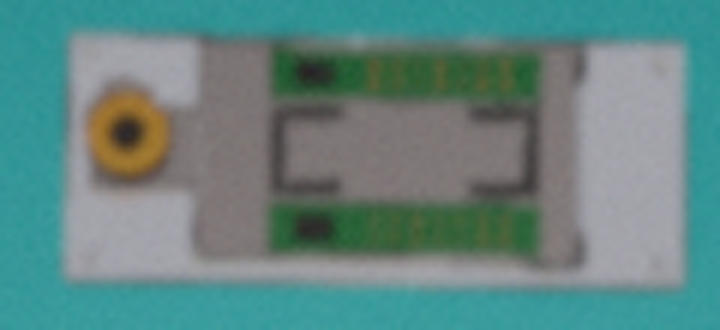

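The crops show the pocket's rail brackets. In the top crop the outer corners are about (273,105), (273,195), (538,105) and (538,193), with the knob hole at (127,132). In the scene crop they are (190,138), (262,103), (355,292) and (420,250), with the knob's top centred at (484,280). I'll fit both poses jointly and check with overlays.

Run:
```python
from h import *
from scipy.optimize import least_squares
C=caps()
cr=lambda u,v,x0,y0:(x0+(u+.5)/6-.5,y0+(v+.5)/6-.5)
T=[cr(u,v,205,155) for u,v in((273,105),(273,195),(538,193),(538,105),(127,132))]
S=[cr(u,v,185,105) for u,v in((420,250),(355,292),(190,138),(262,103),(484,280))]
def pts(p):
    x,y,a,t=p; # pocket y axis dir angle a; tilt t (knob end low)
    Y=np.array([np.cos(a)*np.cos(t),np.sin(a)*np.cos(t),-np.sin(t)]);X=np.array([np.sin(a),-np.cos(a),0]);Z=np.cross(X,Y)
    c=np.array([x,y,50])
    L=[c+sx*24*X+sy*73*Y+5*Z for sx,sy in((0,0),)] and None
    f=lambda sx,sy:c+sx*24*X+sy*73*Y+5*Z
    k=c+150*np.array([np.cos(a),np.sin(a),0]);k[2]=99
    # top view left=+y(knob end); up=+x
    return np.array([f(1,1),f(-1,1),f(-1,-1),f(1,-1),k])
Tt=np.array(T);Ss=np.array(S)
def res(p,which="ts",full=False):
    P=pts([p[0],p[1],p[2],.032]); r=[]
    if "t" in which: r.append(proj(C["top"],P)-Tt)
    if "s" in which: r.append(proj(C["scene"],P)-Ss[[1,0,3,2,4]] if flip else proj(C["scene"],P)-Ss)
    return np.concatenate(r) if full else np.concatenate(r).ravel()
for flip in(0,1):
  for w in("ts","t","s"):
    r=least_squares(res,[550,-120,1.57],args=(w,)); print(flip,w,r.x.round(3),r.cost.round(2),pts([*r.x,.03])[4].round(1))
    if w=="ts": print(res(r.x,w,True).round(1).tolist())
tiles=[]
for n,(x0,y0,x1,y1) in {"scene":(310,190,380,240),"top":(125,170,175,225)}.items():
    tiles.append(cv2.resize(C[n]["pixels"][y0:y1,x0:x1,::-1],None,fx=6,fy=6,interpolation=cv2.INTER_CUBIC))
h=max(t.shape[0] for t in tiles)
cv2.imwrite("pics/lev.png",np.hstack([cv2.copyMakeBorder(t,0,h-t.shape[0],0,0,cv2.BORDER_CONSTANT) for t in tiles]))
```

```text
0 ts [ 552.48  -116.125    1.573] 361.93 [552.2  33.9  99. ]
[[-0.5, -0.3], [-0.6, -0.9], [-0.3, -0.6], [-0.4, -0.4], [-0.4, 0.1], [-10.7, 5.6], [12.0, -8.4], [10.8, -7.2], [-12.9, 5.0], [1.0, -0.4]]
0 t [ 550.969 -117.619    1.567] 0.28 [551.5  32.4  99. ]
0 s [ 555.21  -113.134    1.58 ] 358.76 [553.8  36.9  99. ]
1 ts [ 552.246 -115.959    1.558] 6.05 [554.2  34.   99. ]
[[-0.4, -0.6], [-0.7, -1.2], [-0.5, -0.2], [-0.4, 0.0], [-0.5, -0.5], [-0.2, -1.3], [1.0, -1.2], [-0.8, -1.5], [-0.6, -1.1], [0.5, -0.0]]
1 t [ 550.969 -117.619    1.567] 0.28 [551.5  32.4  99. ]
1 s [ 554.725 -112.609    1.547] 1.85 [558.3  37.3  99. ]
```

View pics/lev.png

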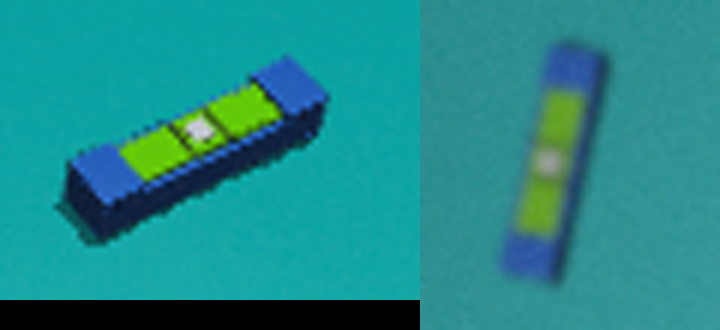

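The level's top-face corners are, in the scene crop, (287,57), (328,98), (105,206) and (68,163). In the top crop they are (555,43), (600,49), (547,281) and (502,272). The bubble sits near the middle because the level is on the flat bench.

Run:
```python
from h import *
from scipy.optimize import least_squares
C=caps()
cr=lambda u,v,x0,y0:(x0+(u+.5)/6-.5,y0+(v+.5)/6-.5)
S=np.array([cr(u,v,310,190) for u,v in((287,57),(328,98),(105,206),(68,163))])
T=np.array([cr(u-420,v,125,170) for u,v in((600,49),(555,43),(502,272),(547,281))])
S1=S[[1,0,3,2]]
def pts(p):
    a=p[2];X=np.array([[65,-15],[65,15],[-65,15],[-65,-15]])
    return np.c_[p[0]+X@[np.cos(a),-np.sin(a)],p[1]+X@[np.sin(a),np.cos(a)],np.full(4,28)]
def res(p,w,Sx):
    r=[]
    if "t" in w:r.append(proj(C["top"],pts(p))-T)
    if "s" in w:r.append(proj(C["scene"],pts(p))-Sx)
    return np.concatenate(r).ravel()
for k in range(4):
  Sx=np.roll(S,k,0)
  for w in("ts","t","s"):
    r=least_squares(res,[495,303,-.2],args=(w,Sx)); 
    if r.cost<30: print(k,w,r.x.round(3),r.cost.round(2))
  Sx=np.roll(S[::-1],k,0)
  for w in("ts","s"):
    r=least_squares(res,[495,303,-.2],args=(w,Sx)); 
    if r.cost<30: print("r",k,w,r.x.round(3),r.cost.round(2),res(r.x,w,Sx).round(1))
o=manip.get_obs()
from scipy.spatial.transform import Rotation as R
print(R.from_quat(np.roll(o["eef_rot"],-1)).as_matrix().round(3), o["ee_pos"])
```

```text
0 t [ 4.95126e+02  3.01016e+02 -1.89000e-01] 1.05
r 0 ts [ 4.9680e+02  3.0143e+02 -1.8300e-01] 2.39 [ 0.3  0.  -0.9 -0.6 -0.6 -0.8  0.7 -0.6 -0.  -0.6  0.1 -0.2  0.3 -0.5
  0.6 -0.7]
r 0 s [ 4.98581e+02  3.02099e+02 -1.79000e-01] 0.2 [-0.2 -0.  -0.1  0.3  0.1 -0.1  0.3 -0.3]
1 t [ 4.95126e+02  3.01016e+02 -1.89000e-01] 1.05
2 t [ 4.95126e+02  3.01016e+02 -1.89000e-01] 1.05
r 2 s [498.581 302.099   2.962] 0.2 [ 0.1 -0.1  0.3 -0.3 -0.2 -0.  -0.1  0.3]
3 t [ 4.95126e+02  3.01016e+02 -1.89000e-01] 1.05
[[-0.91   0.414 -0.   ]
 [ 0.414  0.91  -0.   ]
 [ 0.    -0.    -1.   ]] [227.6542938  500.64459651 404.63608098]
```

```bash
python3 -m handwheel '[{"offset":[-164,-35,0],"turn":[0,0,-7]},{"offset":[-164,-35,0],"turn":[0,0,-7]},{"offset":[-164,-35,0],"turn":[0,0,-7]},{"offset":[-327.4,-69.7,50],"turn":[0,0,-14]},{"offset":[-327.4,-69.7,100],"turn":[0,0,-14]},{"offset":[-327.4,-69.7,120],"turn":[0,0,-14]},{"offset":[-327.4,-69.7,140],"turn":[0,0,-14]},{"offset":[-327.4,-69.7,160],"turn":[0,0,-14]},{"offset":[-327.4,-69.7,160],"turn":[0,0,-14]},{"offset":[-327.4,-69.7,160],"turn":[0,0,-14]}]' 1 40
python3 - <<'E'
from h import *
C=caps();o=manip.get_obs();print(o["ee_pos"],o["joint_pos"])
s=C["scene"]["pixels"][150:260,290:400,::-1];t=C["top"]["pixels"][150:260,100:210,::-1]
cv2.imwrite("pics/pre.png",np.hstack([cv2.resize(i,(400,400),interpolation=cv2.INTER_CUBIC) for i in(s,t)]))
E
```

```text
time: 1.4
ee_pos: [497.0, 301.6, 244.5]
eef_rot: [-0.001, 0.092, 0.996, -0.0]
wrist_force: [-0.2, 0.4, 0.6]
finger_gap: 85.5
finger_force: 0.0
[496.52237997 302.53467404 246.70572305] [ 3.43713954e-01  5.89345145e-01  1.43313646e+00  2.40163138e-04
  1.11625917e+00 -1.04565629e+00]
```

View pics/pre.png

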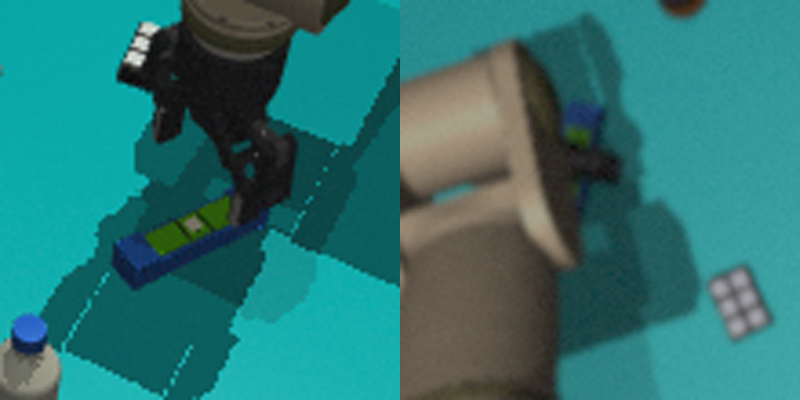

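The fingers straddle the level at about (235,185) in the left picture. I'll descend and close.

```bash
python3 -m handwheel '[{"offset":[0,0,20],"turn":[0,0,0]},{"offset":[0,0,40],"turn":[0,0,0]},{"offset":[0,0,55],"turn":[0,0,0]},{"offset":[0,0,68],"turn":[0,0,0]},{"offset":[0,0,68],"turn":[0,0,0]},{"offset":[0,0,68],"turn":[0,0,0]}]' 1 40
python3 -m handwheel '[{"offset":[0,0,0],"turn":[0,0,0]},{"offset":[0,0,0],"turn":[0,0,0]},{"offset":[0,0,0],"turn":[0,0,0]},{"offset":[0,0,0],"turn":[0,0,0]},{"offset":[0,0,0],"turn":[0,0,0]},{"offset":[0,0,0],"turn":[0,0,0]},{"offset":[0,0,0],"turn":[0,0,0]},{"offset":[0,0,0],"turn":[0,0,0]},{"offset":[0,0,0],"turn":[0,0,0]},{"offset":[0,0,0],"turn":[0,0,0]}]' 0 40
```

```text
time: 2.1
ee_pos: [496.9, 302.2, 177.9]
eef_rot: [0.001, 0.091, 0.996, 0.0]
wrist_force: [0.4, 0.6, -0.8]
finger_gap: 85.5
finger_force: 0.0
time: 3.1
ee_pos: [496.9, 301.7, 177.1]
eef_rot: [0.0, 0.091, 0.996, 0.0]
wrist_force: [-0.3, -0.3, 5.2]
finger_gap: 28.8
finger_force: 41.7
```

```bash
python3 -m handwheel '[{"offset":[0,0,-20],"turn":[0,0,0]},{"offset":[0,0,-60],"turn":[0,0,0]},{"offset":[0,0,-105],"turn":[0,0,0]},{"offset":[0,0,-150],"turn":[0,0,0]},{"offset":[-13,-40,-150],"turn":[0,0,8]},{"offset":[-26,-80,-150],"turn":[0,0,16]},{"offset":[-39,-120,-150],"turn":[0,0,24]},{"offset":[-52,-160,-150],"turn":[0,0,32]},{"offset":[-65,-200,-150],"turn":[0,0,40]},{"offset":[-78,-240,-150],"turn":[0,0,48]},{"offset":[-91,-280,-150],"turn":[0,0,56]},{"offset":[-105,-320,-150],"turn":[0,0,64]},{"offset":[-118,-360,-150],"turn":[0,0,72]},{"offset":[-130.6,-400.4,-150],"turn":[0,0,80.2]},{"offset":[-130.6,-400.4,-150],"turn":[0,0,80.2]},{"offset":[-130.6,-400.4,-150],"turn":[0,0,80.2]},{"offset":[-130.6,-400.4,-110],"turn":[0,0,80.2]},{"offset":[-130.6,-400.4,-90],"turn":[0,0,80.2]},{"offset":[-130.6,-400.4,-85],"turn":[0,0,80.2]},{"offset":[-130.6,-400.4,-85],"turn":[0,0,80.2]}]'
python3 - <<'E'
from h import *
C=caps();o=manip.get_obs();print(o["ee_pos"],o["eef_rot"],o["joint_pos"],o["finger_gap"])
s=C["scene"]["pixels"][105:195,185:295,::-1];t=C["top"]["pixels"][145:225,205:325,::-1]
s=cv2.resize(s,None,fx=4,fy=4,interpolation=cv2.INTER_CUBIC);t=cv2.resize(t,None,fx=3,fy=3,interpolation=cv2.INTER_CUBIC)
print(s.shape,t.shape)
cv2.imwrite("pics/ov.png",np.hstack([s,cv2.copyMakeBorder(t,0,360-240,0,0,cv2.BORDER_CONSTANT)]))
E
```

```text
time: 5.1
ee_pos: [552.7, -115.0, 261.5]
eef_rot: [-0.001, 0.711, 0.704, -0.0]
wrist_force: [-0.1, -0.1, -0.6]
finger_gap: 29.3
finger_force: 40.8
[ 552.92200711 -115.37547259  262.88106694] [8.65829248e-04 7.10775866e-01 7.03417940e-01 3.47926872e-04] [-4.15272320e-01  5.45257266e-01  1.46454253e+00  1.39596434e-05
  1.12992666e+00 -4.04872535e-01] 28.91109209544469
(360, 440, 3) (240, 360, 3)
```

View pics/ov.png

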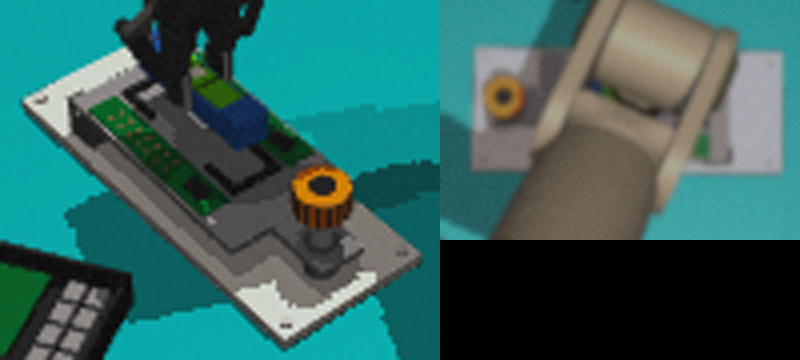

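The level is held over the pocket, with its knob end at about (240,120) in the left crop. I'll descend closer with a 1.8° tool tilt to match the platform, then check the alignment in the scene view.

```bash
python3 -m handwheel '[{"offset":[2,0,8],"turn":[0,-0.8,0]},{"offset":[5.5,0,15],"turn":[0,-1.8,0]},{"offset":[5.5,0,22],"turn":[0,-1.8,0]},{"offset":[5.5,0,22],"turn":[0,-1.8,0]},{"offset":[5.5,0,22],"turn":[0,-1.8,0]}]'
python3 - <<'E'
from h import *
C=caps();o=manip.get_obs();print(o["ee_pos"],o["eef_rot"])
s=C["scene"]["pixels"][110:160,205:265,::-1]
cv2.imwrite("pics/near.png",cv2.resize(s,None,fx=12,fy=12,interpolation=cv2.INTER_CUBIC))
E
```

```text
time: 5.7
ee_pos: [552.7, -110.3, 239.6]
eef_rot: [0.011, 0.711, 0.703, -0.011]
wrist_force: [-0.1, -0.1, -2.7]
finger_gap: 29.2
finger_force: 40.8
[ 552.78748597 -110.41245674  239.93760233] [ 0.01128393  0.7110909   0.70292259 -0.01105595]
```

View pics/near.png

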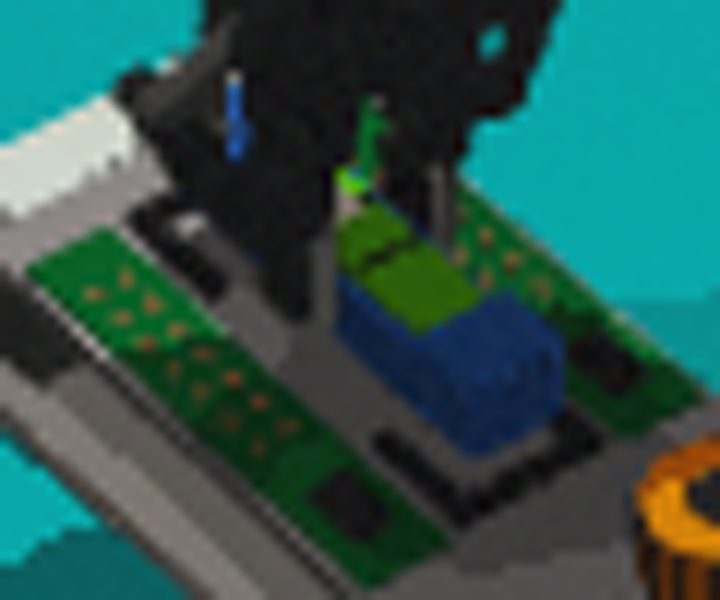

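The level's lower knob-end corners are at (467,458) and (562,395). The rail's outer corners at that end are at (460,528) and (605,440).

Run:
```python
from h import *
c=manip.capture("scene")
f=lambda u,v,z:ray(c,205+(u+.5)/12-.5,110+(v+.5)/12-.5,z)
a,b=f(467,458,61),f(562,395,61); d,e=f(460,528,52.7),f(605,440,52.7)
print(a,b,b-a,(a+b)/2); print(d,e,e-d,(d+e)/2); print((d+e)/2-(a+b)/2)
s=proj(c,[[552.2+sx*24,-116+sy*73,z] for sx in(-1,1) for sy,z in((1,52.7),)])
print(((s-[205,110]+.5)*12-.5).round(0))
```

```text
[571.00144556 -51.16652306  61.        ] [537.35640613 -53.41788354  61.        ] [-33.64503944  -2.25136049   0.        ] [554.17892584 -52.2922033   61.        ]
[583.32792659 -39.14835188  52.7       ] [534.12726305 -39.9405188   52.7       ] [-4.92006635e+01 -7.92166920e-01 -2.27373675e-13] [558.72759482 -39.54443534  52.7       ]
[ 4.54866898 12.74776796 -8.3       ]
[[615. 424.]
 [472. 507.]]
```

```bash
python3 -m handwheel '[{"offset":[0,1,3],"turn":[0,0,0]},{"offset":[0,1,6],"turn":[0,0,0]},{"offset":[0,1,8],"turn":[0,0,0]},{"offset":[0,1,9.5],"turn":[0,0,0]},{"offset":[0,1,9.5],"turn":[0,0,0]},{"offset":[0,1,9.5],"turn":[0,0,0]}]'
python3 -m handwheel '[{"offset":[0,0,1],"turn":[0,0,0]},{"offset":[0,0,2],"turn":[0,0,0]},{"offset":[0,0,2],"turn":[0,0,0]},{"offset":[0,0,2],"turn":[0,0,0]}]'
python3 -m handwheel '[{"offset":[0,0,0.5],"turn":[0,0,0]},{"offset":[0,0,1],"turn":[0,0,0]},{"offset":[0,0,1],"turn":[0,0,0]},{"offset":[0,0,1],"turn":[0,0,0]}]'
```

```text
time: 6.45
ee_pos: [553.7, -110.6, 230.2]
eef_rot: [0.011, 0.711, 0.703, -0.011]
wrist_force: [-0.1, -0.0, -1.2]
finger_gap: 28.5
finger_force: 40.9
time: 6.85
ee_pos: [553.7, -110.6, 228.2]
eef_rot: [0.011, 0.711, 0.703, -0.011]
wrist_force: [0.2, -0.4, -1.7]
finger_gap: 29.0
finger_force: 40.9
time: 7.25
ee_pos: [553.7, -110.7, 227.6]
eef_rot: [0.011, 0.711, 0.703, -0.011]
wrist_force: [0.1, -1.4, 3.9]
finger_gap: 29.2
finger_force: 41.5
```

```bash
python3 -m handwheel '[{"offset":[0,0,0.5],"turn":[0,0,0]},{"offset":[0,0,0.5],"turn":[0,0,0]}]'
python3 -m handwheel '[{"offset":[0,0,0.5],"turn":[0,0,0]},{"offset":[0,0,0.5],"turn":[0,0,0]},{"offset":[0,0,0.5],"turn":[0,0,0]},{"offset":[0,0,0.5],"turn":[0,0,0]},{"offset":[0,0,0.5],"turn":[0,0,0]},{"offset":[0,0,0.5],"turn":[0,0,0]}]' 0.7
python3 -m handwheel '[{"offset":[0,0,-20],"turn":[0,0,0]},{"offset":[0,0,-60],"turn":[0,0,0]},{"offset":[0,0,-105],"turn":[0,0.8,0]},{"offset":[0,0,-105],"turn":[0,1.8,0]},{"offset":[-40,0,-110],"turn":[0,1.8,0]},{"offset":[-80,0,-110],"turn":[0,1.8,0]},{"offset":[-120,0,-110],"turn":[0,1.8,0]},{"offset":[-120,0,-110],"turn":[0,1.8,0]},{"offset":[-120,0,-110],"turn":[0,1.8,0]}]'
python3 - <<'E'
from h import *
C=caps();o=manip.get_obs();print(o["ee_pos"],o["eef_rot"],o["joint_pos"])
s=C["scene"]["pixels"][110:160,205:285,::-1];t=C["top"]["pixels"][155:210,205:325,::-1]
s=cv2.resize(s,None,fx=8,fy=8,interpolation=cv2.INTER_CUBIC);t=cv2.resize(t[5:,:80],(640,400),interpolation=cv2.INTER_CUBIC)
cv2.imwrite("pics/set.png",np.vstack([s,t])[:,:][:800])
im=cv2.imread("pics/set.png");cv2.imwrite("pics/set.png",cv2.resize(im,None,fx=.75,fy=.75,interpolation=cv2.INTER_AREA))
E
```

```text
time: 7.45
ee_pos: [553.7, -110.8, 227.0]
eef_rot: [0.011, 0.711, 0.703, -0.011]
wrist_force: [-1.0, -2.2, 6.0]
finger_gap: 29.0
finger_force: 41.8
time: 8.05
ee_pos: [553.7, -110.7, 226.2]
eef_rot: [0.011, 0.711, 0.703, -0.011]
wrist_force: [0.4, -0.1, 0.2]
finger_gap: 60.2
finger_force: 0.0
time: 8.95
ee_pos: [552.2, -227.7, 339.1]
eef_rot: [-0.001, 0.712, 0.703, 0.0]
wrist_force: [-0.5, 0.5, -0.3]
finger_gap: 59.4
finger_force: 0.0
[ 552.35512801 -226.32496485  339.5520838 ] [-4.97892139e-04  7.10893831e-01  7.03299163e-01  2.54019410e-05] [-5.87051423e-01  5.13640708e-01  1.26832636e+00  2.56865402e-04
  1.36059050e+00 -5.76364606e-01]
```

View pics/set.png

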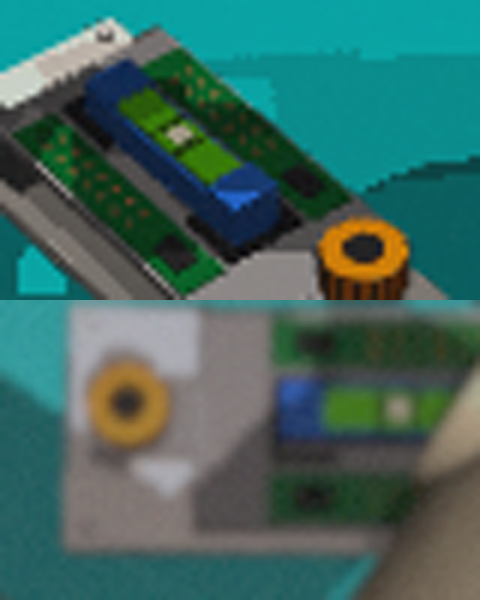

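The level rests over the pocket, but its bubble is near the middle: scene crop (180,132), top crop (398,408). On a tilted platform it should have run towards the hinge. The level's knob end at (280,408) overlaps the end rail (273 to 284), so that end is probably propped on the rail. I'll move the arm aside and measure with numbers.

```bash
python3 -m handwheel '[{"offset":[-40,-20,0],"turn":[0,0,0]},{"offset":[-80,-50,0],"turn":[0,0,0]},{"offset":[-120,-80,0],"turn":[0,0,0]},{"offset":[-160,-100,0],"turn":[0,0,0]},{"offset":[-160,-100,0],"turn":[0,0,0]}]'
cat > m.py <<'E'
from h import *
def level(c,y0,y1,x0,x1):
    hsv=cv2.cvtColor(c["pixels"],cv2.COLOR_RGB2HSV); H,S,V=[hsv[...,i].astype(int) for i in range(3)]
    b=((H>105)&(H<130)&(S>110)); g=((H>32)&(H<55)&(S>120)); w=(S<95)&(V>110)
    r=[]
    for m in(b,g):
        ys,xs=np.nonzero(m[y0:y1,x0:x1]); r.append((len(xs),xs.min()+x0,xs.max()+x0,ys.min()+y0,ys.max()+y0,xs.mean().round(1)+x0,ys.mean().round(1)+y0))
    return r
E
python3 - <<'E'
from m import *
C=caps(); np.save("after.npy",C["top"]["pixels"]); np.save("afters.npy",C["scene"]["pixels"])
p=C["top"]["pixels"].astype(int)
old=cv2.imread("pics/top_p.png")[:,:,::-1]; old=cv2.resize(old,(120,55),interpolation=cv2.INTER_AREA).astype(int) # origin (205,155)
print("top level blue/green",level(C["top"],165,195,240,305))
print("before: u profile rows 175-182"); print(old[20:27,35:95].mean(0).mean(1).round(0).tolist())
print("after u profile RGB rows 177-180"); 
for k in range(3): print(p[177:181,240:300,k].mean(0).round(0).astype(int).tolist())
print("v profile before cols 251-259 rows165-195",old[10:40,46:54].mean(1).mean(1).round(0).tolist())
for k in range(3): print(p[165:195,251:258,k].mean(1).round(0).astype(int).tolist())
for k in range(3): print(p[165:195,287:293,k].mean(1).round(0).astype(int).tolist())
E
```

```text
time: 9.55
ee_pos: [448.6, -388.9, 339.8]
eef_rot: [0.0, 0.712, 0.702, -0.0]
wrist_force: [0.2, 0.8, 0.2]
finger_gap: 59.6
finger_force: 0.0
top level blue/green [(130, np.int64(251), np.int64(291), np.int64(173), np.int64(182), np.float64(269.9), np.float64(177.8)), (98, np.int64(260), np.int64(282), np.int64(175), np.int64(180), np.float64(271.4), np.float64(177.6))]
before: u profile rows 175-182
[120.0, 120.0, 120.0, 120.0, 120.0, 120.0, 120.0, 120.0, 118.0, 106.0, 84.0, 73.0, 90.0, 109.0, 116.0, 117.0, 118.0, 117.0, 117.0, 117.0, 118.0, 119.0, 121.0, 121.0, 120.0, 120.0, 121.0, 121.0, 120.0, 121.0, 121.0, 122.0, 121.0, 121.0, 121.0, 122.0, 121.0, 121.0, 121.0, 121.0, 122.0, 122.0, 121.0, 119.0, 118.0, 117.0, 116.0, 117.0, 117.0, 118.0, 117.0, 110.0, 92.0, 75.0, 85.0, 109.0, 121.0, 122.0, 123.0, 124.0]
after u profile RGB rows 177-180
[80, 80, 82, 82, 83, 87, 96, 107, 119, 112, 87, 61, 53, 56, 56, 56, 56, 63, 80, 101, 110, 112, 113, 113, 112, 112, 110, 101, 95, 114, 140, 149, 143, 124, 103, 103, 112, 112, 112, 112, 112, 111, 110, 97, 74, 59, 54, 56, 53, 57, 65, 81, 88, 78, 94, 12
[... 869 characters left out ...]
 58, 56, 63, 79, 91, 84, 71, 75, 74, 58, 40, 35, 31, 31, 30]
[78, 70, 71, 74, 87, 99, 103, 98, 87, 89, 92, 95, 95, 96, 96, 98, 96, 89, 83, 87, 80, 67, 75, 83, 78, 66, 54, 48, 47, 50]
[51, 48, 49, 46, 54, 70, 90, 109, 133, 156, 164, 166, 167, 167, 168, 168, 157, 134, 103, 90, 80, 67, 71, 73, 61, 46, 38, 35, 35, 35]
[64, 62, 58, 62, 62, 62, 75, 82, 76, 63, 64, 69, 68, 68, 67, 64, 64, 67, 81, 95, 92, 80, 85, 90, 78, 65, 61, 56, 49, 45]
[101, 100, 100, 100, 100, 101, 102, 95, 87, 84, 93, 98, 99, 98, 98, 95, 93, 87, 86, 93, 86, 74, 84, 99, 105, 106, 104, 99, 90, 78]
[60, 56, 57, 56, 58, 64, 79, 93, 112, 134, 153, 162, 162, 162, 163, 160, 155, 138, 115, 101, 89, 75, 80, 88, 81, 69, 61, 57, 53, 46]
```

Measured in the top view, the level sits about 3 mm too far towards the knob and about 2.5 mm too far in +x. It is also yawed about 0.9°, so its knob end is on the rail. I'll regrip it, lift slightly, correct and set it down again.

```bash
python3 -m handwheel '[{"offset":[45,17,0],"turn":[0,0,0]},{"offset":[90,34,0],"turn":[0,0,0]},{"offset":[135,50,0],"turn":[0,0,0]},{"offset":[180,67,0],"turn":[0,0,0]},{"offset":[225,83,0],"turn":[0,0,0]},{"offset":[274,101,0],"turn":[0,0,0]},{"offset":[274,101,0],"turn":[0,0,0]},{"offset":[274,101,40],"turn":[0,0,0]},{"offset":[274,101,80],"turn":[0,0,0]},{"offset":[274,101,105],"turn":[0,0,0]},{"offset":[274,101,112],"turn":[0,0,0]},{"offset":[274,101,112],"turn":[0,0,0]},{"offset":[274,101,112],"turn":[0,0,0]}]'
python3 -m handwheel '[{"offset":[0,0,0],"turn":[0,0,0]},{"offset":[0,0,0],"turn":[0,0,0]},{"offset":[0,0,0],"turn":[0,0,0]},{"offset":[0,0,0],"turn":[0,0,0]},{"offset":[0,0,0],"turn":[0,0,0]},{"offset":[0,0,0],"turn":[0,0,0]},{"offset":[0,0,0],"turn":[0,0,0]}]' 0 40
```

```text
time: 10.95
ee_pos: [555.0, -112.9, 229.4]
eef_rot: [0.001, 0.711, 0.703, 0.0]
wrist_force: [-0.3, -0.0, 0.5]
finger_gap: 59.3
finger_force: 0.0
time: 11.65
ee_pos: [554.2, -113.2, 229.2]
eef_rot: [0.0, 0.711, 0.703, -0.0]
wrist_force: [-5.5, -0.0, 8.1]
finger_gap: 28.8
finger_force: 39.6
```

```bash
python3 -m handwheel '[{"offset":[0,0,-4],"turn":[0,0,0]},{"offset":[0,0,-8],"turn":[0,0,0]},{"offset":[1.5,-1.5,-8],"turn":[0,-1,-0.5]},{"offset":[2.9,-2.5,-8],"turn":[0,-1.9,-0.9]},{"offset":[2.9,-2.5,-8],"turn":[0,-1.9,-0.9]},{"offset":[2.9,-2.5,-5],"turn":[0,-1.9,-0.9]},{"offset":[2.9,-2.5,-2],"turn":[0,-1.9,-0.9]},{"offset":[2.9,-2.5,0],"turn":[0,-1.9,-0.9]},{"offset":[2.9,-2.5,0.5],"turn":[0,-1.9,-0.9]},{"offset":[2.9,-2.5,0.5],"turn":[0,-1.9,-0.9]},{"offset":[2.9,-2.5,0.5],"turn":[0,-1.9,-0.9]}]'
python3 -m handwheel '[{"offset":[0,0,1],"turn":[0,0,0]},{"offset":[0,0,1.5],"turn":[0,0,0]},{"offset":[0,0,1.5],"turn":[0,0,0]},{"offset":[0,0,1.5],"turn":[0,0,0]}]'
```

```text
time: 12.75
ee_pos: [552.2, -110.3, 227.5]
eef_rot: [0.012, 0.705, 0.709, -0.012]
wrist_force: [-0.8, -0.3, -1.8]
finger_gap: 28.8
finger_force: 39.9
time: 13.15
ee_pos: [552.2, -110.3, 226.7]
eef_rot: [0.012, 0.705, 0.709, -0.012]
wrist_force: [-2.2, 1.9, 5.9]
finger_gap: 28.9
finger_force: 40.7
```

```bash
python3 -m handwheel '[{"offset":[0,0,0],"turn":[0,0,0]},{"offset":[0,0,0],"turn":[0,0,0]},{"offset":[0,0,0],"turn":[0,0,0]},{"offset":[0,0,0],"turn":[0,0,0]},{"offset":[0,0,0],"turn":[0,0,0]}]' 0.7
python3 -m handwheel '[{"offset":[0,0,-20],"turn":[0,0,0]},{"offset":[0,0,-60],"turn":[0,0,0]},{"offset":[0,0,-105],"turn":[0,0.9,0]},{"offset":[-40,0,-110],"turn":[0,1.9,0]},{"offset":[-80,0,-110],"turn":[0,1.9,0]},{"offset":[-120,-30,-110],"turn":[0,1.9,0]},{"offset":[-160,-60,-110],"turn":[0,1.9,0]},{"offset":[-200,-80,-110],"turn":[0,1.9,0]},{"offset":[-230,-100,-110],"turn":[0,1.9,0]},{"offset":[-230,-100,-110],"turn":[0,1.9,0]},{"offset":[-230,-100,-110],"turn":[0,1.9,0]}]'
python3 - <<'E'
from m import *
C=caps();p=C["top"]["pixels"].astype(int)
for k in (0,2): print(p[177:182,246:298,k].mean(0).round(0).astype(int).tolist())
for a,b in((251,258),(286,292)): print(p[167:190,a:b,2].mean(1).round(0).astype(int).tolist())
s=C["scene"]["pixels"][105:165,195:285,::-1]
cv2.imwrite("pics/s2.png",cv2.resize(s,None,fx=8,fy=8,interpolation=cv2.INTER_CUBIC))
E
```

```text
time: 13.65
ee_pos: [552.2, -110.4, 225.9]
eef_rot: [0.012, 0.706, 0.709, -0.012]
wrist_force: [0.7, 0.1, -0.6]
finger_gap: 59.9
finger_force: 0.0
time: 14.75
ee_pos: [452.9, -337.3, 343.4]
eef_rot: [-0.0, 0.706, 0.708, 0.0]
wrist_force: [0.1, 1.4, -0.1]
finger_gap: 59.8
finger_force: 0.0
[134, 133, 131, 119, 91, 61, 48, 50, 52, 54, 53, 54, 59, 78, 99, 109, 110, 110, 111, 111, 109, 109, 105, 99, 106, 110, 111, 109, 103, 104, 125, 143, 147, 136, 117, 110, 110, 108, 98, 75, 60, 57, 54, 54, 54, 53, 48, 50, 63, 79, 85, 82]
[126, 124, 123, 111, 91, 99, 137, 165, 175, 178, 176, 176, 161, 131, 89, 64, 58, 57, 59, 58, 57, 58, 59, 59, 60, 59, 61, 60, 64, 79, 111, 137, 143, 128, 94, 67, 61, 78, 121, 160, 177, 180, 179, 178, 173, 153, 106, 64, 60, 74, 79, 76]
[48, 47, 55, 71, 89, 90, 95, 122, 147, 156, 158, 157, 160, 159, 156, 143, 120, 94, 80, 78, 88, 90, 73]
[57, 58, 58, 64, 76, 85, 102, 135, 161, 172, 175, 174, 174, 174, 170, 156, 125, 91, 67, 50, 51, 56, 52]
```

The bubble now stands about 20 mm (0.04 rad) towards the hinge. The level is centred across the pocket and follows the platform's tilt, so it is seated. Next is the knob.

```bash
python3 -m handwheel '[{"offset":[45,14,0],"turn":[0,0,0]},{"offset":[90,28,0],"turn":[0,0,0]},{"offset":[135,42,0],"turn":[0,0,0]},{"offset":[180,56,0],"turn":[0,0,0]},{"offset":[225,70,0],"turn":[0,0,0]},{"offset":[270,84,0],"turn":[0,0,0]},{"offset":[315,95,0],"turn":[0,0,0]},{"offset":[355,101,0],"turn":[0,0,0]},{"offset":[369.7,101,20],"turn":[0,0,0]},{"offset":[369.7,101,54],"turn":[0,0,0]},{"offset":[369.7,101,54],"turn":[0,0,0]},{"offset":[369.7,101,54],"turn":[0,0,0]},{"offset":[369.7,101,54],"turn":[0,0,0]}]' 0.85 60
```

```text
time: 16.15
ee_pos: [552.9, 33.2, 291.1]
eef_rot: [0.001, 0.706, 0.709, 0.001]
wrist_force: [-0.1, 0.2, -0.5]
finger_gap: 72.7
finger_force: 0.0
```

Descend to TCP z ≈ 244 and close gently first, to see the side force.

```bash
python3 -m handwheel '[{"offset":[0,0,20],"turn":[0,0,0]},{"offset":[0,0,38],"turn":[0,0,0]},{"offset":[0,0,47],"turn":[0,0,0]},{"offset":[0,0,47],"turn":[0,0,0]},{"offset":[0,0,47],"turn":[0,0,0]}]'
python3 -m handwheel '[{"offset":[0,0,0],"turn":[0,0,0]},{"offset":[0,0,0],"turn":[0,0,0]},{"offset":[0,0,0],"turn":[0,0,0]},{"offset":[0,0,0],"turn":[0,0,0]},{"offset":[0,0,0],"turn":[0,0,0]},{"offset":[0,0,0],"turn":[0,0,0]}]' 0 30
```

```text
time: 16.65
ee_pos: [552.9, 33.0, 243.5]
eef_rot: [0.001, 0.706, 0.709, 0.0]
wrist_force: [0.7, -0.3, -0.0]
finger_gap: 72.7
finger_force: 0.0
time: 17.25
ee_pos: [552.6, 33.1, 242.7]
eef_rot: [-0.0, 0.706, 0.709, -0.0]
wrist_force: [-1.6, -0.7, 2.4]
finger_gap: 43.2
finger_force: 32.4
```

```bash
python3 -m handwheel '[{"offset":[0,0,0],"turn":[0,0,0]},{"offset":[0,0,0],"turn":[0,0,0]},{"offset":[0,0,1.5],"turn":[0,0,0]},{"offset":[0,0,3],"turn":[0,0,0]},{"offset":[0,0,4],"turn":[0,0,0]},{"offset":[0,0,4],"turn":[0,0,0]},{"offset":[0,0,4],"turn":[0,0,0]},{"offset":[0,0,4],"turn":[0,0,0]}]' 0 60
```

```text
time: 18.05
ee_pos: [552.5, 33.1, 239.0]
eef_rot: [0.0, 0.706, 0.709, -0.0]
wrist_force: [-4.4, -1.2, 8.0]
finger_gap: 42.5
finger_force: 61.1
```

```bash
python3 -m handwheel '[{"offset":[0,0,0.4],"turn":[0,0,0]},{"offset":[0,0,0.8],"turn":[0,0,0]},{"offset":[0,0,0.8],"turn":[0,0,0]}]'
python3 -m handwheel '[{"offset":[0,0,0],"turn":[0,0,4]},{"offset":[0,0,0],"turn":[0,0,8]},{"offset":[0,0,0],"turn":[0,0,12]},{"offset":[0,0,0],"turn":[0,0,16]},{"offset":[0,0,0],"turn":[0,0,20]},{"offset":[0,0,0],"turn":[0,0,24]},{"offset":[0,0,0],"turn":[0,0,28]},{"offset":[0,0,0],"turn":[0,0,32]},{"offset":[0,0,0],"turn":[0,0,36]},{"offset":[0,0,0],"turn":[0,0,40]},{"offset":[0,0,0],"turn":[0,0,40]},{"offset":[0,0,0],"turn":[0,0,40]},{"offset":[0,0,0],"turn":[0,0,40]},{"offset":[0,0,0],"turn":[0,0,40]},{"offset":[0,0,0],"turn":[0,0,40]},{"offset":[0,0,0],"turn":[0,0,40]},{"offset":[0,0,0],"turn":[0,0,40]},{"offset":[0,0,0],"turn":[0,0,40]},{"offset":[0,0,0],"turn":[0,0,40]}]'
cat > b.py <<'E'
from m import *
C=caps();p=C["top"]["pixels"].astype(int)
for k in (0,2): print(p[177:182,246:298,k].mean(0).round(0).astype(int).tolist())
# scene: along line of level's vial; print white pixels centroid and green extents
q=C["scene"]["pixels"]; hsv=cv2.cvtColor(q,cv2.COLOR_RGB2HSV)[110:155,205:260].astype(int); H,S,V=[hsv[...,i] for i in range(3)]
g=(H>32)&(H<55)&(S>150)
n,l,st,ce=cv2.connectedComponentsWithStats(cv2.morphologyEx(g.astype(np.uint8),cv2.MORPH_CLOSE,np.ones((9,9)))); i=1+st[1:,4].argmax(); hull=np.zeros_like(g,np.uint8)
ys,xs=np.nonzero(g&(l==i)); cv2.fillConvexPoly(hull,cv2.convexHull(np.c_[xs,ys].astype(np.int32)),1)
w=(hull>0)&(S<110)&(V>110); yy,xx=np.nonzero(w); d=np.array([1,.68])
ys2,xs2=np.nonzero(hull); print("green",st[i],"white",w.sum(),xx.mean()+205 if w.sum() else 0,yy.mean()+110 if w.sum() else 0,"hull ctr",xs2.mean()+205,ys2.mean()+110,xs2.min()+205,xs2.max()+205)
E
python3 b.py
```

```text
time: 18.35
ee_pos: [552.5, 33.1, 238.7]
eef_rot: [0.0, 0.706, 0.709, 0.0]
wrist_force: [-6.0, -0.7, 12.2]
finger_gap: 42.4
finger_force: 61.5
time: 20.25
ee_pos: [553.0, 32.9, 238.8]
eef_rot: [0.001, 0.905, 0.425, 0.001]
wrist_force: [-1.1, -1.5, 9.7]
finger_gap: 42.7
finger_force: 61.5
[130, 131, 127, 116, 89, 58, 43, 50, 51, 53, 53, 55, 59, 78, 97, 105, 106, 106, 106, 106, 107, 106, 99, 93, 101, 108, 121, 136, 142, 135, 124, 112, 107, 105, 106, 106, 106, 104, 92, 70, 57, 55, 54, 54, 54, 59, 61, 63, 88, 118, 130, 132]
[122, 122, 119, 110, 84, 74, 112, 155, 170, 173, 174, 173, 167, 149, 105, 66, 55, 56, 57, 56, 57, 58, 57, 55, 58, 68, 100, 131, 143, 135, 113, 81, 61, 54, 55, 56, 57, 68, 98, 136, 164, 172, 173, 173, 171, 165, 141, 99, 88, 111, 121, 123]
green [ 19  14  19  16 119] white 12 234.33333333333334 130.5 hull ctr 233.81060606060606 131.42424242424244 224 242
```

The bubble moved about 11.5 mm for 40° as expected, leaving about 6.5 mm, which is about 21°.

```bash
python3 -m handwheel '[{"offset":[0,0,0],"turn":[0,0,4]},{"offset":[0,0,0],"turn":[0,0,8]},{"offset":[0,0,0],"turn":[0,0,12]},{"offset":[0,0,0],"turn":[0,0,16]},{"offset":[0,0,0],"turn":[0,0,19]},{"offset":[0,0,0],"turn":[0,0,21]},{"offset":[0,0,0],"turn":[0,0,21]},{"offset":[0,0,0],"turn":[0,0,21]},{"offset":[0,0,0],"turn":[0,0,21]},{"offset":[0,0,0],"turn":[0,0,21]},{"offset":[0,0,0],"turn":[0,0,21]},{"offset":[0,0,0],"turn":[0,0,21]},{"offset":[0,0,0],"turn":[0,0,21]},{"offset":[0,0,0],"turn":[0,0,21]},{"offset":[0,0,0],"turn":[0,0,21]},{"offset":[0,0,0],"turn":[0,0,21]},{"offset":[0,0,0],"turn":[0,0,21]},{"offset":[0,0,0],"turn":[0,0,21]}]'
python3 b.py
python3 - <<'E'
from h import *
C=caps()
s=C["scene"]["pixels"][105:165,195:285,::-1];t=C["top"]["pixels"][165:195,240:300,::-1]
cv2.imwrite("pics/fin.png",np.vstack([cv2.resize(s,(540,360),interpolation=cv2.INTER_CUBIC),cv2.resize(t,(540,240),interpolation=cv2.INTER_CUBIC)]))
E
```

```text
time: 22.15
ee_pos: [553.3, 32.6, 238.8]
eef_rot: [0.001, 0.968, 0.252, 0.001]
wrist_force: [-1.1, -3.5, 10.1]
finger_gap: 42.3
finger_force: 61.4
[131, 130, 128, 116, 87, 58, 45, 47, 53, 55, 54, 55, 60, 76, 94, 103, 105, 107, 106, 106, 106, 105, 97, 93, 108, 129, 140, 141, 126, 103, 95, 102, 105, 105, 107, 107, 105, 104, 92, 68, 55, 55, 54, 53, 54, 56, 61, 62, 88, 117, 131, 132]
[124, 123, 121, 111, 83, 75, 111, 153, 171, 173, 173, 172, 167, 147, 106, 67, 58, 61, 59, 61, 61, 59, 57, 64, 88, 121, 138, 139, 122, 89, 62, 56, 57, 56, 56, 57, 54, 61, 83, 122, 158, 172, 173, 173, 172, 163, 140, 98, 87, 110, 122, 123]
green [ 20  14  19  16 116] white 12 233.91666666666666 130.33333333333334 hull ctr 234.04651162790697 131.2093023255814 225 243
```

View pics/fin.png

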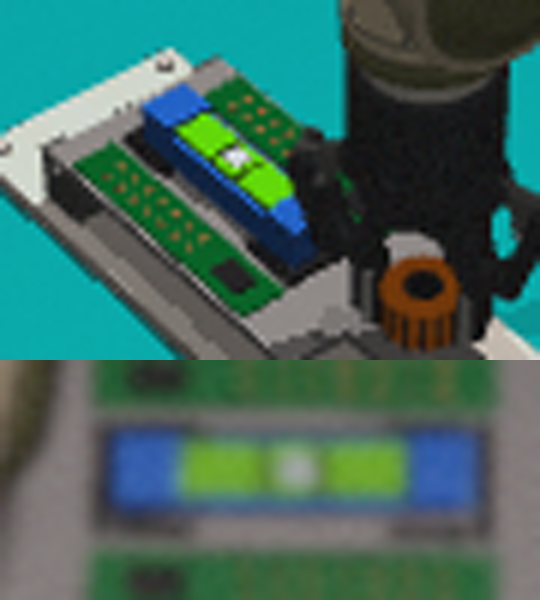

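The level lies inside all four rails. The bubble, at (293,467) in the lower view, sits midway between the two black lines. The knob is gripped with about 10 N downwards on it.

```bash
python3 -c "
from rig import manip
print(manip.sign_off())"
```

```text
the job is handed in; nothing more can be done
None
```

The job is handed in at about 22 s: the level is seated in the pocket and released, the knob is still gripped and pressed down with about 10 N, and the bubble rests between the two black lines; the level's first set-down left its knob end on the rail, so I regripped it and set it down again before touching the knob.

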